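Fit the snap ring on the pulley axle

ROBOT

A 6-joint arm with a two-finger parallel gripper is mounted at the origin on the work surface. World frame = base frame: x ahead of the robot, y to its left, z up, the work surface at z = 0. Lengths are in mm, angles in rad, forces in N, time in s.
With the tool pointing down it reaches from about 325 to 775 mm from the base axis. Payload 5.5 kg.
Tool frame: the origin (TCP) lies at the very end of the fingers, on their centre line; the grasp point (between the pads) lies 19 mm behind it (manip.grasp_offset is the distance from the TCP to the grasp point, in mm); z points along the fingers, x is the direction in which the jaws open and shut, and the axes are right-handed (so a half turn about z gives the same grasp; the last joint's range is limited). The gripper opens to 88 mm and grips with 3 to 60 N. Pads are 20 mm wide; open, the fingers measure 115 mm over their backs; the gripper's body (75 mm by 178 mm) begins 61 mm behind the grasp point.
Start: joints at [1.234, 0.091, 1.231, -0, 1.82, -0.057], TCP at [165.702, 576.679, 222.631] pointing down, gripper open.
Joint ranges: [-2.87, 2.87], [-0.86, 2.18], [0.17, 2.46], [-1.51, 4.65], [0.06, 2.69], [-2.65, 2.65]. Speed limits (rad/s): [2.57, 2.57, 3.01, 3.14, 3.14, 3.14].

INTERFACE

Orientations are given as a unit quaternion [x, y, z, w].
In Python, from cell import manip gives the robot as it stands. The module is installed in compiled form; this text tells all that it offers.
- The arm moves only by the shell command python3 -m jog 'ROWS' [FORCE]. ROWS is a JSON object of lists of equal length, an entry for each row: "xyz": the shift along the tool's x, y, z in m, a list of three; "turn": the turn about the tool's z in rad; "hand": the gripper command: -1 is fully open, 1 is shut, values between are in proportion. In form: {"xyz": [[dx, dy, dz], ...], "turn": [turn, ...], "hand": [hand, ...]}. A call has 1 to 10 rows; each row shifts and turns the commanded pose from where the row before left it, along the tool's axes as they then stand; what a row does not reach is not made up. A row lasts 1/10 s, in which the tool goes at most 50 mm and 8.59 degrees, less where a joint would pass 70% of its speed; a pose out of reach is approached as far as the arm can. A call is refused whole if a number of a shift passes 0.05 or a number of a turn 0.15, either way. A call with a gripper value outside its range is refused whole. The fingers move at their own pace and stop on an object; FORCE is the grip in N (left out, the last holds). Time passes only in rows, so rows that do not move let the fingers close. It gives the time, the measured TCP pose, the force and the opening at its end, in the units of the state.
- manip.state(): the state, without advancing time (a new reading comes with each control period).
- manip.get_image(name): name is "side" or "top" or "wrist"; returns the picture (384x512x3 uint8, blue, green, red); there is no depth.
- manip.get_calibration(name): a dict with "vfov" (degrees; the focal length in pixels is half the picture's height over the tangent of half this angle, whatever the lens; pixels are square), "cx", "cy" (the principal point, pixels), "position" and "rotation" of the camera in the world. Camera axes: x right, y down, z forward; pixel columns grow to the right and rows downward; lengths in mm; the calibration is good to about 2 mm. A picture is of the moment at which its call begins: read the wrist's pose just before it. get_calibration takes no time and is no camera call; for the wrist camera it gives the pose at the moment of the call.
- manip.sign_off(): hands the job in, once; it reports no verdict.
The state is a dict: "t": time; "joints": joint angles; "qvel": joint speeds; "tau": joint torques, N m; "tcp_pos": TCP position; "orientation": TCP orientation; "contact_force": force on the tool from outside, world axes, zero at the start; "wrist_torque": the same for the moment, N m; "gripper_width": finger opening in mm.
Only numpy, scipy, OpenCV 4.12 (cv2) and the standard library are available. Lean on these libraries where they do the work, as an engineer would, in place of code of your own. Each camera call takes 0.05 s, during which the arm holds its last target.

TASK

First clear the two wooden offcuts off the black pulley into the grey scrap bin. Then take the red-handled snap-ring pliers out of the blue stand, squeeze the handles fully so that the ring on their tips is spread, lower the ring level over the pulley's axle stub to its groove, and finish there while holding: pliers upright in the gripper, handles still squeezed and the ring spread around the groove, without leaning on the pulley. Leave everything else on the bench where it is.

Things in the scene. Friction and masses are not known exactly. Their poses are not given: they have to be found in the camera images.
- pulley: Fixed pulley unit lying flat, axle straight up. Origin: centre of the underside, on the axle's axis, z up. Dark base plate 120 mm square, 14 mm thick; black disc 130 mm diameter, flat top at 46 mm; brass washer 48 mm diameter, top at 52 mm; then the bare axle stub: groove 26 mm diameter from 52 to 60 mm, head 30 mm diameter from 60 to 72 mm, its end slightly chamfered.
- axle_groove (a point): Middle of the groove, on the axle's axis, 56 mm above the underside of the pulley unit (16 mm below the top end of the axle stub, 4 mm above the brass washer). z up.
- stand: Fixed blue pliers stand: base 120 x 100 x 12 mm, two slotted posts 105 mm high, 22 mm thick in x, at 19 to 35 mm on either side in y, carrying the pliers' crossbar in 22 mm deep slots open at the top. Origin: midway between the posts at the underside, z up; the ring points to +x. Pliers come out straight up; lift by 110 mm to pass the ring over the posts.
- pliers: Loose snap-ring pliers, about 0.22 kg, upright in the stand, tips down, steel ring on the tips, red handles up. Origin: on the pliers' centre line at the level of the ring's underside, 20 mm above the stand's underside; z up along the pliers, y from handle to handle, x towards the ring's centre. Dark crossbar (54 mm in y, 8 x 18 mm) at the pivot, 72 mm above the origin; handle tops at 157 mm.
- pliers_grip (a point): Where to grip the pliers: midway between the red handles, 130 mm above the pliers' origin, axes as the pliers. Grips 14 mm wide in x, from 95 to 157 mm above the origin. Fingers close along y. Over their outer faces the handles measure about 53 mm here (60 mm at the top) relaxed; fully squeezed the faces are parallel, 36 mm apart.
- ring_center (a point): Centre of the spread ring at mid-thickness: 28 mm in x, 1.5 mm in z from the pliers' origin, axes as the pliers. The ring is 3 mm thick, stays on the tips and cannot come off. Relaxed it is too narrow for the axle; fully spread it is 35 mm inside, 43 mm outside diameter: 2.5 mm to spare all round on the 30 mm axle head. Its lugs lie under the pliers, outside the axle and washer.
- squeeze (a joint): Squeeze angle of the pliers' handles: 0 relaxed (ring closed), 0.146 rad at the stop (fully squeezed, ring fully spread). Springs resist with about 2 N at each handle at first and 8 N at the stop; grip with 20 to 40 N.
- offcut_a: Loose pale wooden offcut lying on the pulley's flat top beside the axle, 25 g. Origin: centre of its underside, z up. 26 mm in x, 36 mm in y, 26 mm high (32 mm on its +y half). Grip it across x, where the fingers pass clear of the axle.
- offcut_b: Loose darker wooden offcut on the pulley's flat top on the other side of the axle, 30 g. Origin: centre of its underside, z up. 32 mm in x, 34 mm in y, 28 mm high. Grip it across x.
- bin: Fixed grey open scrap bin, 150 x 150 mm outside, 75 mm high, walls and floor 5 mm. Origin: centre of its underside, z up.
- carabiner: Bystander: aluminium carabiner lying flat, 90 x 55 mm, 10 mm high. Origin: near its middle, underside.
- hexkey: Bystander: dark L-shaped hex key lying flat, 120 x 35 mm, 8 mm high. Origin: near the middle of its long leg.
- tape: Bystander: blue roll of tape lying flat, 96 mm diameter, 25 mm high. Origin: centre of its underside.
- spare_wheel: Bystander: aluminium pulley wheel lying flat, 84 mm diameter, 23 mm high. Origin: centre of its underside.
- oil: Bystander: yellow oil bottle with red cap, standing, 48 mm diameter, 120 mm high. Origin: centre of its underside.
- plate: Bystander: black 1 kg weight plate lying flat, 150 mm diameter, 24 mm high. Origin: centre of its underside.
- dgrip: Bystander: black rubber cable-handle grip with steel end caps lying flat along its y, 122 mm long, 34 mm diameter. Origin: under its middle.

How it is judged:
By the outcome, as a careful person would: the job done as asked, in the order asked, and still so for the second after the job is handed in, while the arm keeps its last pose, push and grip.
It also fails if it takes over 72 s, if anything falls off the work surface, if the arm or the gripper's body presses on something with over 40 N, if the wrist force passes 120 N, or if a joint passes its speed limit or range.

## Working session

There is one attempt and no reset: what is moved stays moved. The work goes in short steps, Python scripts to look and compute and a shell command to move; the robot and the scene stay as the last step left them, time stands still between calls to the robot, and variables do not carry over. Pictures are saved under pics/ and viewed, and the job is handed in when it is done.

```bash
mkdir -p pics
cat > h.py <<'E'
import numpy as np,cv2
from cell import manip
def cal(n):
    c=manip.get_calibration(n);return c
def snap(n,fn):
    im=manip.get_image(n);cv2.imwrite('pics/'+fn,im);return im
def Rm(c):
    r=np.array(c['rotation'],float)
    if r.shape==(3,3):return r
    from scipy.spatial.transform import Rotation
    return Rotation.from_quat(r).as_matrix()
def ray(c,u,v):
    f=192/np.tan(np.radians(c['vfov'])/2)
    d=np.array([(u-c['cx'])/f,(v-c['cy'])/f,1]);return np.array(c['position'],float),Rm(c)@d
def onz(c,u,v,z):
    p,d=ray(c,u,v);return p+d*(z-p[2])/d[2]
def proj(c,P):
    f=192/np.tan(np.radians(c['vfov'])/2)
    q=Rm(c).T@(np.array(P,float)-np.array(c['position']));return c['cx']+f*q[0]/q[2],c['cy']+f*q[1]/q[2]
E
python3 - <<'E'
from h import *
print(manip.state(),manip.grasp_offset)
for n in ['side','top','wrist']:
    print(n,cal(n));snap(n,n+'0.png')
E
```

```text
{'t': 0.0, 'joints': array([ 1.23429747e+00,  9.18366015e-02,  1.23188041e+00,  1.36282384e-05,
        1.81980168e+00, -5.66926003e-02]), 'qvel': array([-0.00017343, -0.00062583, -0.00044149,  0.00064707, -0.00051345,
        0.00078393]), 'tau': array([ 3.15334482e-04, -4.46481371e+01, -4.06421828e+01,  6.99175405e-02,
        3.01354250e-02, -1.89227017e-04]), 'tcp_pos': array([165.59552385, 576.38395893, 221.52330726]), 'orientation': array([ 7.98800679e-01,  6.01595003e-01, -8.04520077e-04,  5.29333536e-04]), 'contact_force': array([ 0.13127943, -0.59305539, -0.32871022]), 'wrist_torque': array([-0.0336604 ,  0.00751957, -0.01229804]), 'gripper_width': 88.06447327508829} 18.700000000000003
side {'vfov': 57.72576643043802, 'cx': 261.51387011290814, 'cy': 187.3139304358543, 'position': array([ 300.44601143, -652.43667341,  638.5877575 ]), 'rotation': array([ 0.87285236, -0.15412971,  0.08338993, -0.45543267])}
top {'vfov': 51.11556803561535, 'cx': 251.94267330806318, 'cy': 186.01998012509023, 'position': array([ 431.72499327,   99.44950487, 1400.79239125]), 'rotation': array([-0.70267455,  0.70989187, -0.03767306,  0.02971134])}
wrist {'vfov': 62.09322538716556, 'cx': 259.3564950613198, 'cy': 188.03167223297834, 'position': array([ 87.30815615, 600.183154  , 382.8050252 ]), 'rotation': array([0.78919373, 0.59494915, 0.09068624, 0.12241228])}
```

View pics/side0.png

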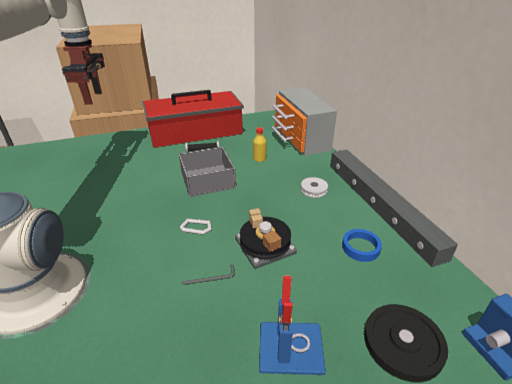

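View pics/top0.png

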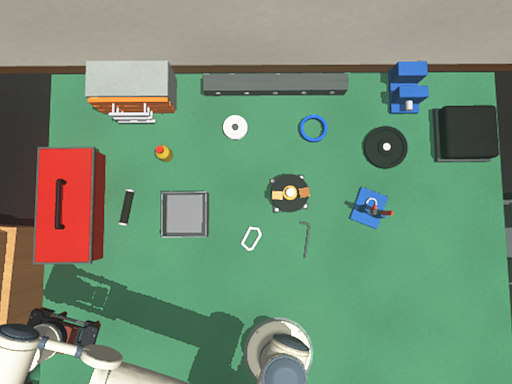

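View pics/wrist0.png

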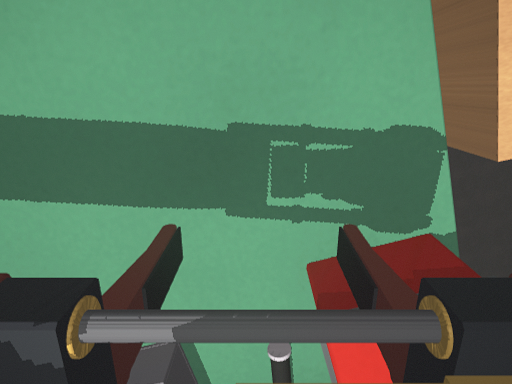

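Top view: pulley near px (290,193), stand at (370,208), bin at (184,214). I'll enlarge these regions.

Run:
```python
from h import *
a=cv2.imread('pics/top0.png')
c1=cv2.resize(a[160:225,255:325],None,fx=8,fy=8,interpolation=cv2.INTER_CUBIC)
cv2.imwrite('pics/ztop_p.png',c1)
cv2.imwrite('pics/ztop_s.png',cv2.resize(a[175:240,340:410],None,fx=8,fy=8,interpolation=cv2.INTER_CUBIC))
c=cal('top')
# base estimates
for n,(u,v,z) in dict(binc=(184,214,75),axle=(290.5,193,72),standbase=(370,208,12)).items(): print(n,onz(c,u,v,z).round())
```

```text
binc [468. 308.  75.]
axle [534. -44.  72.]
standbase [ 484. -326.   12.]
```

View pics/ztop_p.png

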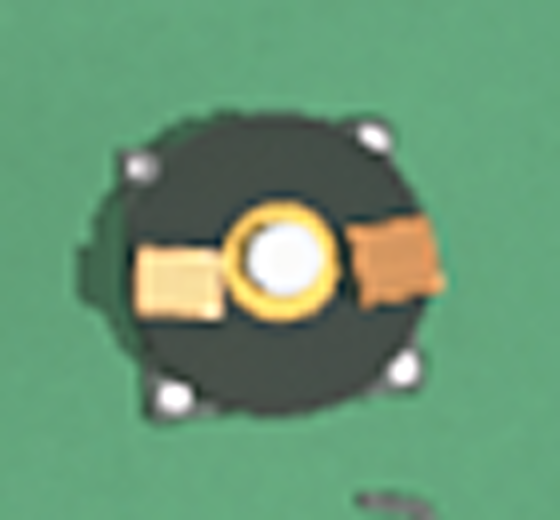

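View pics/ztop_s.png

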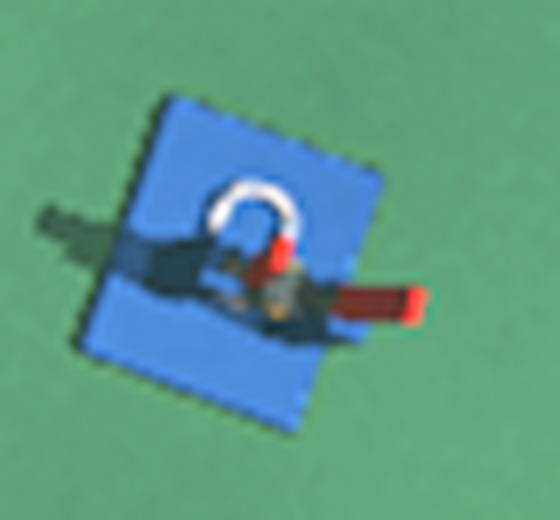

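```bash
python3 -m jog '{"xyz":[[0,0,-0.01],[0,0,-0.01],[0,0,-0.01],[0,0,-0.01],[0,0,-0.01],[0,0,0],[0,0,0],[0,0,0],[0,0,0],[0,0,0]],"turn":[0.129,0.129,0.129,0.129,0.129,0.129,0.129,0.129,0.129,0.129],"hand":[-1,-1,-1,-1,-1,-1,-1,-1,-1,-1]}'
```

```text
t: 1.15
tcp_pos: [165.7, 576.6, 272.1]
orientation: [1.0, -0.002, -0.0, 0.0]
contact_force: [-0.5, 0.2, -0.7]
gripper_width: 87.7
```

```bash
python3 -m jog '{"xyz":[[0.022,0.04,0],[0.022,0.04,0],[0.022,0.04,0],[0.022,0.04,0],[0.022,0.04,0],[0.022,0.04,0],[0.022,0.04,0],[0.022,0.04,0]],"turn":[0,0,0,0,0,0,0,0],"hand":[-1,-1,-1,-1,-1,-1,-1,-1]}'; python3 -m jog '{"xyz":[[0.022,0.04,0],[0.022,0.04,0],[0.022,0.04,0],[0.022,0.04,0],[0.022,0.04,0],[0.022,0.04,0],[0.022,0.04,0],[0,0,0],[0,0,0]],"turn":[0,0,0,0,0,0,0,0,0],"hand":[-1,-1,-1,-1,-1,-1,-1,-1,-1]}'
python3 - <<'E'
from h import *
print(cal('wrist'),manip.state()['tcp_pos'],manip.state()['contact_force']);snap('wrist','w1.png');snap('top','top1.png')
E
```

```text
t: 1.95
tcp_pos: [342.4, 255.1, 272.5]
orientation: [1.0, 0.001, 0.0, -0.0]
contact_force: [1.4, 0.3, -0.2]
gripper_width: 87.6
t: 2.85
tcp_pos: [496.2, -23.5, 271.9]
orientation: [1.0, -0.001, -0.001, -0.0]
contact_force: [-0.6, 0.3, 0.1]
gripper_width: 87.9
{'vfov': 62.09322538716556, 'cx': 259.3564950613198, 'cy': 188.03167223297834, 'position': array([498.38353558,  60.23685675, 433.10229702]), 'rotation': array([ 9.88263576e-01, -5.95472574e-05, -1.45008628e-03,  1.52751426e-01])} [496.20599637 -23.52641158 271.88306997] [-0.56239839  0.32200705  0.06678911]
```

View pics/w1.png

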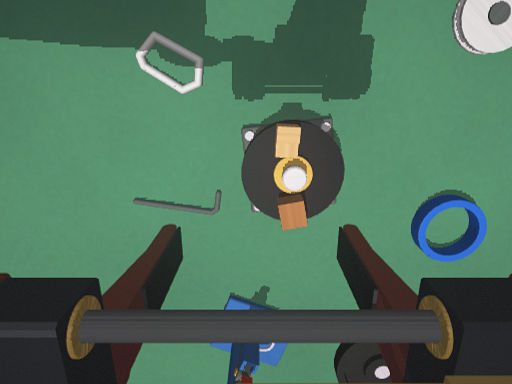

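Wrist view: the pulley is at (293,172), the pale offcut at (288,142), the brown one at (292,213), and the pale axle end at (294,178). Next I'll measure them.

```bash
cat > meas.py <<'E'
from h import *
import sys
a=cv2.imread('pics/w1.png');c=cal('wrist')
p=a[100:250,225:365];cv2.imwrite('pics/zw1.png',cv2.resize(p,None,fx=4,fy=4,interpolation=cv2.INTER_CUBIC))
hsv=cv2.cvtColor(a,cv2.COLOR_BGR2HSV)
for u,v in [(288,140),(285,155),(294,180),(280,178),(292,210),(294,224),(288,135)]: print(u,v,hsv[v,u])
E
python3 meas.py
```

```text
288 140 [ 18 102 235]
285 155 [ 19 101 238]
294 180 [ 10   3 238]
280 178 [ 22 148 239]
292 210 [ 14 143 194]
294 224 [ 13 144 189]
288 135 [ 17 104 232]
```

View pics/zw1.png

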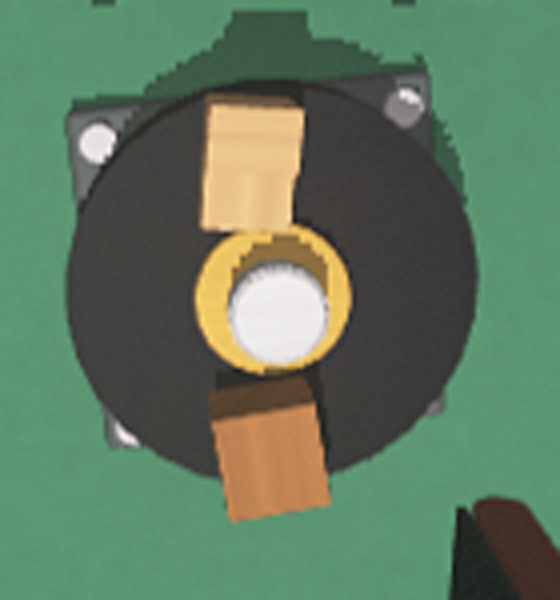

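```bash
cat >> meas.py <<'E'
def Z(x,y,z): return onz(c,x/4+225-.4,y/4+100-.4,z)[:2]
m=lambda pts,z:np.array([Z(x,y,z) for x,y in pts])
pr=lambda n,P:print(n,P.round(1).tolist(),P.mean(0).round(1))
A=m([(202,229),(291,233)],72);A2=m([(212,104),(304,107)],78);pr('A',np.vstack([A,A2]))
for q in(A,A2):d=q[1]-q[0];print(np.degrees(np.arctan2(d[1],d[0])),np.hypot(*d))
B=m([(212,424),(317,403),(330,505),(232,522)],74);pr('B',B)
for i,j in((0,1),(3,2),(0,3),(1,2)):d=B[j]-B[i];print(np.degrees(np.arctan2(d[1],d[0])),np.hypot(*d))
def cen(mask,z):
    cs,_=cv2.findContours(mask,cv2.RETR_EXTERNAL,cv2.CHAIN_APPROX_NONE)
    k=max(cs,key=cv2.contourArea)[:,0,:].astype(float)
    P=np.array([onz(c,u,v,z)[:2] for u,v in k]).astype(np.float32)
    (x,y),r=cv2.minEnclosingCircle(P);e=cv2.fitEllipse(P)
    print('circle',x,y,2*r,'ell',e)
s=hsv.copy();w=((hsv[...,1]<30)&(hsv[...,2]>190)).astype(np.uint8);w[:165]=0;w[200:]=0;w[:,:270]=0;w[:,320:]=0
cen(w,72)
for pt in[(70,300),(477,285),(275,80)]:pr('disc',m([pt],46))
pr('washer',m([(195,298),(352,300)],52))
pr('washer bottom',m([(272,375)],52))
E
python3 meas.py
```

```text
288 140 [ 18 102 235]
285 155 [ 19 101 238]
294 180 [ 10   3 238]
280 178 [ 22 148 239]
292 210 [ 14 143 194]
294 224 [ 13 144 189]
288 135 [ 17 104 232]
A [[515.5, -15.1], [541.3, -16.3], [517.4, 21.2], [542.8, 20.4]] [529.2   2.6]
-2.4645768907591648 25.75321031263194
-1.6982665614163648 25.391262414188674
B [[519.5, -74.5], [550.8, -67.7], [556.3, -101.0], [526.3, -106.8]] [538.2 -87.5]
12.25930552287452 32.04987694923706
10.965733495589689 30.54399141161085
-78.08802042704652 33.00304998931317
-80.65251757902354 33.73553557636835
circle 538.4924926757812 -41.06675338745117 28.783742904663086 ell ((538.5830078125, -41.08041000366211), (26.81917953491211, 27.470399856567383), 92.1281509399414)
disc [[475.7, -43.5]] [475.7 -43.5]
disc [[603.4, -38.3]] [603.4 -38.3]
disc [[537.8, 24.7]] [537.8  24.7]
washer [[514.7, -41.1], [563.4, -41.7]] [539.1 -41.4]
washer bottom [[539.4, -66.2]] [539.4 -66.2]
```

```bash
python3 -m jog '{"xyz":[[0.0165,-0.0135,0.02],[0.0165,-0.0135,0.03],[0,0,0.03],[0,0,0.03],[0,0,0.03],[0,0,0.025],[0,0,0],[0,0,0]],"turn":[0.037,0,0,0,0,0,0,0],"hand":[-1,-1,-1,-1,-1,-1,-1,-1]}'
python3 - <<'E'
from h import *
print(manip.state()['tcp_pos']);snap('wrist','w2.png')
E
```

```text
t: 3.75
tcp_pos: [529.5, 4.6, 108.5]
orientation: [1.0, -0.017, 0.0, -0.0]
contact_force: [0.2, -1.1, 1.2]
gripper_width: 87.8
[529.49978277   4.62039495 108.47933156]
```

View pics/w2.png

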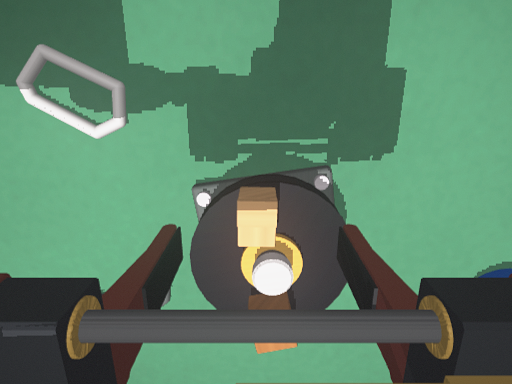

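The pale block at (258,215) is centred between the fingers (about x=260). Next: descend and grip.

```bash
python3 -m jog '{"xyz":[[0,0,0.028],[0,0,0.026],[0,0,0],[0,0,0],[0,0,0],[0,0,0],[0,0,0],[0,0,0],[0,0,0]],"turn":[0,0,0,0,0,0,0,0,0],"hand":[-1,-1,-1,1,1,1,1,1,1]}' 15
```

```text
t: 4.7
tcp_pos: [529.9, 3.4, 53.9]
orientation: [1.0, -0.018, 0.0, -0.0]
contact_force: [-0.1, 0.3, 0.3]
gripper_width: 43.3
```

```bash
python3 -m jog '{"xyz":[[0,0,0],[0,0,0],[0,0,0],[0,0,0],[0,0,0],[0,0,0]],"turn":[0,0,0,0,0,0],"hand":[1,1,1,1,1,1]}'
```

```text
t: 5.3
tcp_pos: [529.7, 3.5, 53.5]
orientation: [1.0, -0.018, -0.0, -0.0]
contact_force: [-0.5, -0.7, 0.3]
gripper_width: 25.5
```

```bash
python3 -m jog '{"xyz":[[0,0,-0.02],[0,0,-0.04],[0,0,-0.04],[-0.008,-0.04,-0.02],[-0.011,-0.0405,0],[-0.011,-0.0405,0],[-0.011,-0.0405,0],[-0.011,-0.0405,0],[-0.011,-0.0405,0],[-0.011,-0.0405,0]],"turn":[0,0,0,0,0,0,0,0,0,0],"hand":[1,1,1,1,1,1,1,1,1,1]}'; python3 -m jog '{"xyz":[[0,-0.04,0],[0,0,0],[0,0,0],[0,0,0]],"turn":[0,0,0,0],"hand":[1,1,1,1]}'
python3 - <<'E'
from h import *
print(cal('wrist'),manip.state()['tcp_pos']);snap('wrist','w3.png')
E
```

```text
t: 6.3
tcp_pos: [465.4, 290.5, 173.7]
orientation: [1.0, -0.018, 0.0, -0.0]
contact_force: [1.1, 0.7, 0.9]
gripper_width: 26.2
t: 6.7
tcp_pos: [467.6, 328.0, 173.6]
orientation: [1.0, -0.018, -0.0, 0.0]
contact_force: [-0.0, 0.4, 0.1]
gripper_width: 25.9
{'vfov': 62.09322538716556, 'cx': 259.3564950613198, 'cy': 188.03167223297834, 'position': array([472.48966627, 411.91792418, 334.7210245 ]), 'rotation': array([ 0.98801026, -0.01779196, -0.00327516,  0.15332466])} [467.63490421 327.99346914 173.61966078]
```

View pics/w3.png

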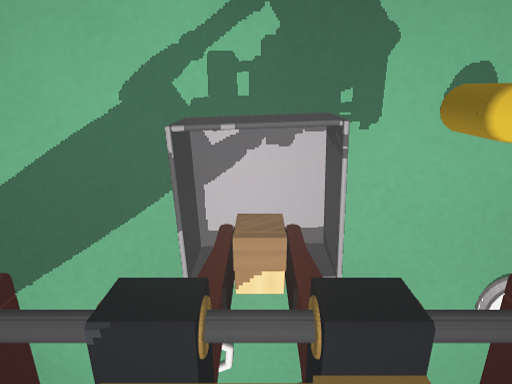

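The block is held. The bin's far rim corners are at (168,126) and (348,122).

Run:
```python
from h import *
c=cal('wrist')
for u,v in((168,126),(348,122)):print(onz(c,u,v,75))
```

```text
[397.78774506 384.19994766  75.        ]
[542.48953479 382.05919844  75.        ]
```

```bash
python3 -m jog '{"xyz":[[0,0,0.04],[0,0,0.04],[0,0,0.04],[0,0,0],[0,0,0],[0,0,0],[0,0,0],[0,0,0],[0,0,0]],"turn":[0,0,0,0,0,0,0,0,0],"hand":[1,1,1,1,1,0.2,0,-0.2,-0.2]}'
python3 -m jog '{"xyz":[[0,0,0],[0,0,-0.04],[0,0,-0.04],[0,0,-0.04],[0,0.04,0],[0,0.04,0],[0,0.04,0],[0,0.04,0],[0,0.04,0]],"turn":[0,0,0,0,-0.0785,-0.0785,-0.0785,0,0],"hand":[-0.2,-0.2,-0.2,-1,-1,-1,-1,-1,-1]}'
python3 - <<'E'
from h import *
snap('wrist','w4.png')
E
```

```text
t: 7.65
tcp_pos: [468.0, 329.2, 55.0]
orientation: [1.0, -0.018, 0.001, -0.001]
contact_force: [0.7, 0.3, 0.5]
gripper_width: 51.8
t: 8.55
tcp_pos: [488.3, 129.4, 173.9]
orientation: [0.995, 0.1, 0.0, -0.0]
contact_force: [0.2, -0.3, 0.4]
gripper_width: 87.5
```

View pics/w4.png

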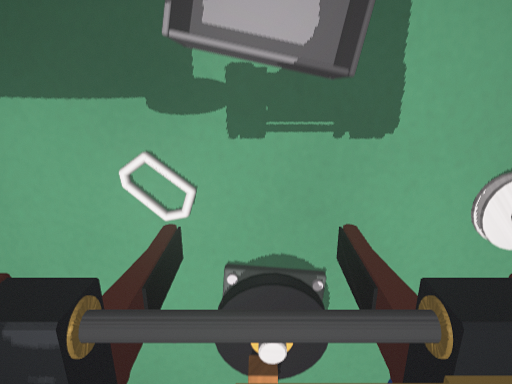

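```bash
python3 -m jog '{"xyz":[[0.0055,0.04,0],[0,0.04,0],[0,0.04,0],[0,0.04,0],[0,0.04,0],[0,0.023,0.02],[0,0,0.03],[0,0,0],[0,0,0]],"turn":[0,0,0,0,0,0,0,0,0],"hand":[-1,-1,-1,-1,-1,-1,-1,-1,-1]}'
python3 - <<'E'
from h import *
c=cal('wrist');print(c,manip.state()['tcp_pos']);snap('wrist','w5.png');snap('side','side5.png')
E
```

```text
t: 9.5
tcp_pos: [537.6, -86.2, 123.6]
orientation: [0.995, 0.1, -0.001, -0.0]
contact_force: [-0.9, -1.3, -0.1]
gripper_width: 87.8
{'vfov': 62.09322538716556, 'cx': 259.3564950613198, 'cy': 188.03167223297834, 'position': array([523.08318029,  -4.0796479 , 284.79696913]), 'rotation': array([0.98332061, 0.09899949, 0.0140567 , 0.15192794])} [537.60962269 -86.24244313 123.55746136]
```

View pics/w5.png

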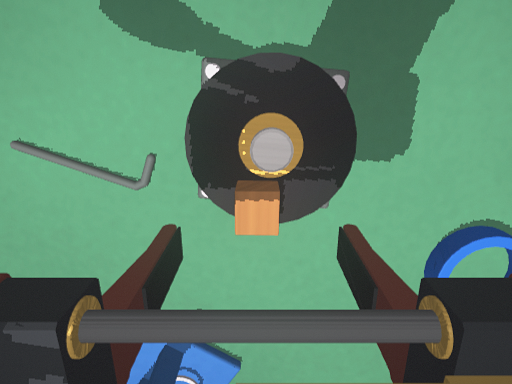

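View pics/side5.png

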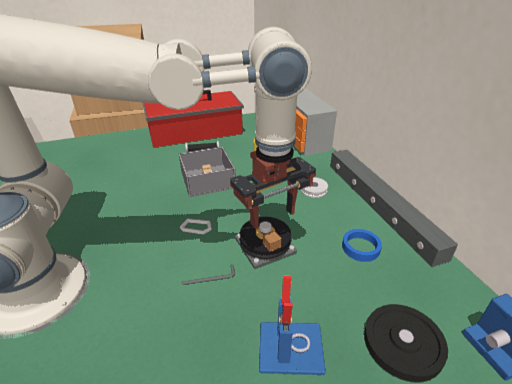

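The pale block is in the bin (side px 207,168). The brown one is aligned between the fingers, centred at (257,208).

```bash
python3 -m jog '{"xyz":[[0,0,0.03],[0,0.001,0.04],[0,0,0],[0,0,0],[0,0,0],[0,0,0],[0,0,0],[0,0,0],[0,0,0],[0,0,0]],"turn":[0,0,0,0,0,0,0,0,0,0],"hand":[-1,-1,0,1,1,1,1,1,1,1]}' 15
python3 -m jog '{"xyz":[[0,0,0],[0,0,0],[0,0,0],[0,0,-0.02],[0,0,-0.04],[0,0,-0.04],[-0.002,-0.04,-0.02],[-0.002,-0.04,0],[-0.002,-0.04,0],[-0.002,-0.04,0]],"turn":[0,0,0,0,0,0,0,0,0,0],"hand":[1,1,1,1,1,1,1,1,1,1]}'
```

```text
t: 10.6
tcp_pos: [538.2, -87.7, 53.9]
orientation: [0.995, 0.1, 0.0, 0.0]
contact_force: [0.0, -0.4, 1.8]
gripper_width: 32.3
t: 11.6
tcp_pos: [498.1, 68.9, 173.5]
orientation: [0.995, 0.099, 0.0, -0.0]
contact_force: [0.8, -0.0, 0.1]
gripper_width: 32.0
```

```bash
python3 -m jog '{"xyz":[[0.003,-0.04,0],[0.003,-0.04,0],[0.003,-0.04,0],[0.003,-0.04,0],[0.003,-0.04,0],[0,-0.015,0],[0,0,0.04],[0,0,0.04],[0,0,0.04],[0,0,0]],"turn":[0,0,0,0,0,0,0,0,0,0],"hand":[1,1,1,1,1,1,1,1,1,1]}'
python3 -m jog '{"xyz":[[0,0,0],[0,0,0],[0,0,0],[0,0,0],[0,0,0],[0,0,-0.04],[0,0,-0.04],[0,0,-0.04],[0,0,0],[0,0,0]],"turn":[0,0,0,0,0,0,0,0,0,0],"hand":[1,0.2,-0.2,-0.2,-0.2,-0.2,-0.2,-1,-1,-1]}'
python3 - <<'E'
from h import *
snap('side','side6.png');snap('wrist','w6.png')
E
```

```text
t: 12.6
tcp_pos: [467.1, 278.8, 46.6]
orientation: [0.995, 0.099, -0.006, 0.002]
contact_force: [0.2, 0.3, -0.3]
gripper_width: 32.2
t: 13.6
tcp_pos: [471.3, 281.6, 175.1]
orientation: [0.995, 0.1, 0.001, -0.001]
contact_force: [-0.4, 0.6, -1.0]
gripper_width: 73.3
```

View pics/w6.png

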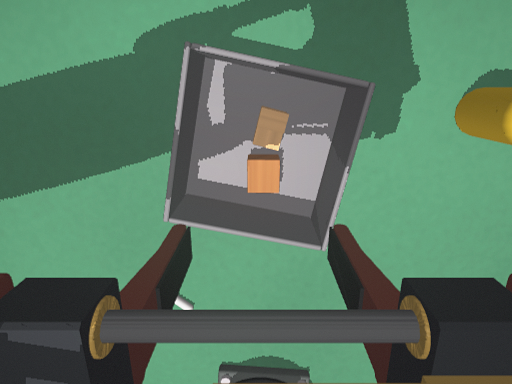

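View pics/side6.png

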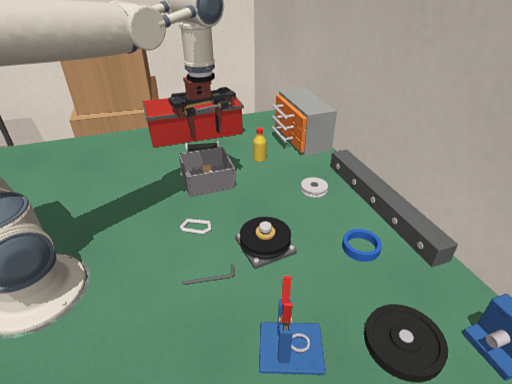

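Both offcuts are in the bin: wrist px (270,127) and (264,175). The stand's yaw reads as about -18.5°. Next I'll turn, rise and go look at the stand from its ring side.

```bash
python3 -m jog '{"xyz":[[0,0,-0.02],[0,0,-0.02],[0,0,-0.02],[0,0,-0.02],[0,0,-0.02],[0,0,-0.01],[0,0,0],[0,0,0],[0,0,0],[0,0,0]],"turn":[0.149,0.149,0.149,0.149,0.149,0.149,0.149,0.149,0.149,0.149],"hand":[-1,-1,-1,-1,-1,-1,-1,-1,-1,-1]}' 
python3 -m jog '{"xyz":[[0,0,0],[0,0,0],[0,0,0],[0,0,0],[0.022,-0.008,0],[0.044,-0.0155,0],[0.044,-0.0155,0],[0.044,-0.0155,0],[0.044,-0.0155,0],[0.044,-0.0155,0]],"turn":[0.149,0.149,0.149,0.149,0,0,0,0,0,0],"hand":[-1,-1,-1,-1,-1,-1,-1,-1,-1,-1]}'
python3 -m jog '{"xyz":[[0.044,-0.0155,0],[0.044,-0.0155,0],[0.044,-0.0155,0],[0.044,-0.0155,0],[0.044,-0.0155,0],[0,0,0],[0,0,0],[0,0,0]],"turn":[0,0,0,0,0,0,0,0],"hand":[-1,-1,-1,-1,-1,-1,-1,-1]}'
python3 - <<'E'
from h import *
c=cal('wrist');print(c,manip.state()['tcp_pos']);snap('wrist','w7.png')
np.save('w7.npy',c,allow_pickle=True)
E
```

```text
t: 14.7
tcp_pos: [470.4, 281.1, 281.2]
orientation: [0.797, -0.604, -0.001, 0.002]
contact_force: [0.3, -1.0, -0.2]
gripper_width: 87.1
t: 15.7
tcp_pos: [476.1, 23.0, 281.5]
orientation: [-0.587, 0.809, 0.001, -0.001]
contact_force: [0.7, 0.3, 0.5]
gripper_width: 88.1
t: 16.5
tcp_pos: [482.1, -207.5, 282.6]
orientation: [-0.587, 0.809, 0.001, -0.0]
contact_force: [-0.4, 0.9, 0.0]
gripper_width: 87.8
{'vfov': 62.09322538716556, 'cx': 259.3564950613198, 'cy': 188.03167223297834, 'position': array([ 563.50607305, -233.1156496 ,  443.60933826]), 'rotation': array([-0.58067738,  0.79940916,  0.12468573, -0.0906214 ])} [ 482.11632764 -207.53567402  282.59421132]
```

View pics/w7.png

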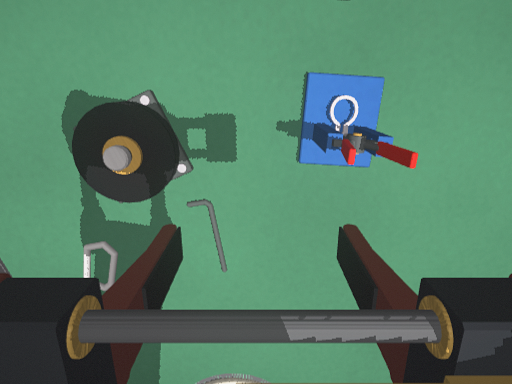

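Stand in view: base corners near (307,72), (383,77), (300,163), ring at (344,111), red handles at (350,155) and (400,155). Zooming in.

Run:
```python
from h import *
a=cv2.imread('pics/w7.png')
cv2.imwrite('pics/zw7.png',cv2.resize(a[60:180,290:430],None,fx=5,fy=5,interpolation=cv2.INTER_CUBIC))
```

```text
(no output)
```

View pics/zw7.png

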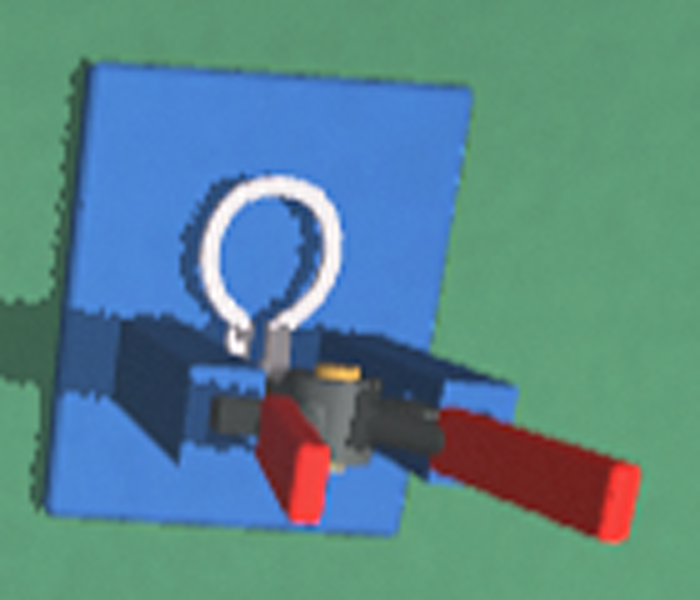

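Run:
```python
from h import *
c=np.load('w7.npy',allow_pickle=True).item()
Z=lambda x,y,z:onz(c,290+x/5-.4,60+y/5-.4,z)[:2]
ang=lambda d:np.degrees(np.arctan2(d[1],d[0]))
P=[Z(x,y,12) for x,y in((92,65),(470,88),(398,533),(45,515))]
print(np.round(P,1),np.mean(P,0))
for i,j in((1,0),(2,3),(2,1),(3,0)):d=P[j]-P[i];print(ang(d),np.hypot(*d))
L=Z(311,483,177);R=Z(619,502,177);print('handles',L,R,(L+R)/2,ang(L-R),np.hypot(*(L-R)))
print('ring', Z(272,250,23))
l2=[Z(*q,105) for q in((192,372),(266,372),(445,382),(515,388))];print('posts',np.round(l2,1))
```

```text
[[ 559.8 -297.1]
 [ 524.6 -387.6]
 [ 415.3 -345.6]
 [ 450.6 -253.6]] [ 487.58971907 -320.95549736]
68.72075061108 97.08344805080014
69.00516690628609 98.4832939358908
-21.02141439473681 117.08098671762515
-21.704084939844606 117.57190235494622
handles [ 485.13649436 -290.32947116] [ 465.64747905 -339.59398918] [ 475.39198671 -314.96173017] 68.41627669616724 52.9793776200938
ring [ 502.50081548 -327.56385801]
posts [[ 495.1 -287.2]
 [ 490.3 -302.1]
 [ 476.5 -337.7]
 [ 470.6 -351.6]]
```

```bash
python3 -m jog '{"xyz":[[0,0,0],[0.034,-0.011,0],[0.034,-0.011,0],[0.034,-0.0106,0.0],[0,0,0.03],[0,0,0.03],[0,0,0],[0,0,0],[0,0,0]],"turn":[0.054,0,0,0,0,0,0,0,0],"hand":[-1,-1,-1,-1,-1,-1,-1,-1,-1]}'
python3 - <<'E'
from h import *
c=cal('wrist');print(c,manip.state()['tcp_pos'],manip.state()['contact_force'],manip.state()['wrist_torque']);a=snap('wrist','w8.png');np.save('w8.npy',c,allow_pickle=True)
E
```

```text
t: 17.45
tcp_pos: [476.6, -314.9, 226.2]
orientation: [-0.566, 0.825, -0.002, 0.001]
contact_force: [0.1, -1.2, 0.3]
gripper_width: 87.9
{'vfov': 62.09322538716556, 'cx': 259.3564950613198, 'cy': 188.03167223297834, 'position': array([ 555.75689718, -344.12670379,  387.59747358]), 'rotation': array([-0.55926324,  0.81501509,  0.12447897, -0.08648713])} [ 476.58651925 -314.86869564  226.17564635] [ 0.099483   -1.17273553  0.2903805 ] [0.0279902  0.12573416 0.03749124]
```

View pics/w8.png

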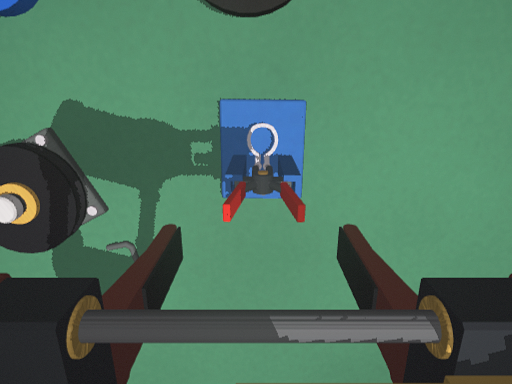

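Run:
```python
from h import *
c=np.load('w8.npy',allow_pickle=True).item();a=cv2.imread('pics/w8.png')
hsv=cv2.cvtColor(a,cv2.COLOR_BGR2HSV)
m=((hsv[...,0]<8)&(hsv[...,1]>180)&(hsv[...,2]>205)).astype(np.uint8)
n,l,s,ce=cv2.connectedComponentsWithStats(m)
for i in range(1,n):
    if s[i][4]>15: print(s[i],ce[i])
cv2.imwrite('pics/zw8.png',cv2.resize(a[90:235,200:330],None,fx=5,fy=4,interpolation=cv2.INTER_CUBIC)) if 0 else cv2.imwrite('pics/zw8.png',cv2.resize(a[90:230,200:330],None,fx=4,fy=4,interpolation=cv2.INTER_CUBIC))
```

```text
[223 205   8  16 112] [226.08928571 212.52678571]
```

View pics/zw8.png

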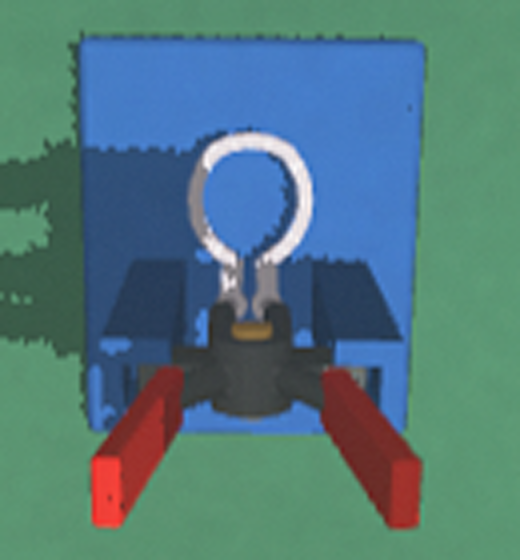

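Run:
```python
from h import *
c=np.load('w8.npy',allow_pickle=True).item()
Z=lambda x,y,z:onz(c,200+x/4-.4,90+y/4-.4,z)[:2]
ang=lambda d:np.degrees(np.arctan2(d[1],d[0]))
L=Z(107,491,177);R=Z(405,491,177);print((L+R)/2,ang(L-R),np.hypot(*(L-R)))
t=np.array([476.6,-314.9]);th=np.radians(np.degrees(2*np.arctan2(.825,-.566)));print(np.degrees(th)-360)
d=(L+R)/2-t;print('dtool',d@[np.cos(th),np.sin(th)],d@[np.sin(th),-np.cos(th)])
P=[Z(x,y,12) for x,y in((80,40),(424,43),(405,432),(90,430))]
print([ang(P[j]-P[i])for i,j in((1,0),(2,3),(2,1),(3,0))])
print(Z(250,200,23))
```

```text
[ 475.95225622 -317.00669273] 68.89118652282605 52.82743534660057
-111.09503262690927
dtool 2.198645475035785 -0.15389719174230065
[np.float64(68.4457284983637), np.float64(68.51170749755423), np.float64(-21.480256074577234), np.float64(-21.685011147158946)]
[ 501.71788477 -327.35212963]
```

```bash
python3 -m jog '{"xyz":[[0.0015,0,0.02],[0,0,0.03],[0,0,0.03],[0,0,0.015],[0,0,0],[0,0,0],[0,0,0],[0,0,0]],"turn":[0.004,0,0,0,0,0,0,0],"hand":[-1,-1,-1,-1,-1,-1,0,0]}' 30
python3 - <<'E'
from h import *
s=manip.state();print(s['tcp_pos'],s['contact_force'],s['wrist_torque']);snap('wrist','w9.png')
E
```

```text
t: 18.3
tcp_pos: [475.9, -317.3, 130.7]
orientation: [-0.563, 0.826, -0.002, 0.001]
contact_force: [0.2, 0.1, 0.9]
gripper_width: 75.6
[ 475.92946571 -317.28742621  130.71415027] [0.18140809 0.05660398 0.8977736 ] [0.02253529 0.15076915 0.02347671]
```

View pics/w9.png

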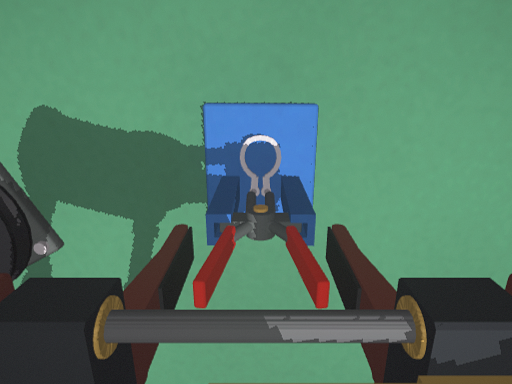

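The handles sit symmetrically between the fingers. Next: squeeze.

```bash
python3 -m jog '{"xyz":[[0,0,0],[0,0,0],[0,0,0],[0,0,0],[0,0,0],[0,0,0],[0,0,0],[0,0,0],[0,0,0],[0,0,0]],"turn":[0,0,0,0,0,0,0,0,0,0],"hand":[1,1,1,1,1,1,1,1,1,1]}' 32
python3 - <<'E'
from h import *
s=manip.state();print(s['tcp_pos'],s['contact_force'],s['wrist_torque']);snap('wrist','w10.png')
E
```

```text
t: 19.35
tcp_pos: [476.0, -317.8, 131.9]
orientation: [-0.563, 0.826, -0.002, 0.001]
contact_force: [-0.5, -1.5, 10.4]
gripper_width: 35.3
[ 475.97347018 -317.8255124   131.89543722] [-0.50891659 -1.45991756 10.41088296] [ 0.02496878  0.54186291 -0.04769719]
```

View pics/w10.png

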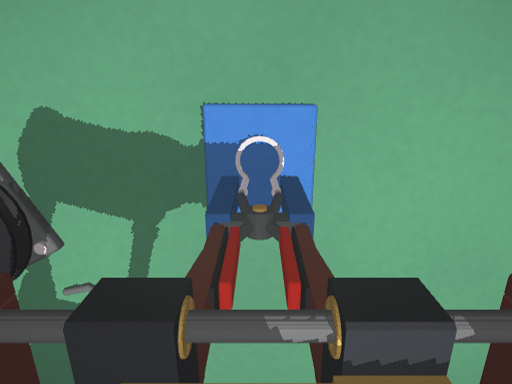

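```bash
python3 -m jog '{"xyz":[[0,0,-0.01],[0,0,-0.015],[0,0,-0.015],[0,0,-0.015],[0,0,-0.015],[0,0,-0.015],[0,0,-0.015],[0,0,-0.015],[0,0,-0.015],[0,0,0]],"turn":[0,0,0,0,0,0,0,0,0,0],"hand":[1,1,1,1,1,1,1,1,1,1]}'
python3 - <<'E'
from h import *
s=manip.state();print(s['tcp_pos'],s['contact_force'],s['wrist_torque']);snap('wrist','w11.png');snap('side','side11.png')
E
```

```text
t: 20.4
tcp_pos: [476.4, -317.1, 264.4]
orientation: [-0.564, 0.826, -0.004, 0.002]
contact_force: [-0.2, -0.7, -2.0]
gripper_width: 34.3
[ 476.42743865 -317.08784441  264.39607757] [-0.21927747 -0.71591318 -2.00273921] [0.01069936 0.13396052 0.0549573 ]
```

View pics/w11.png

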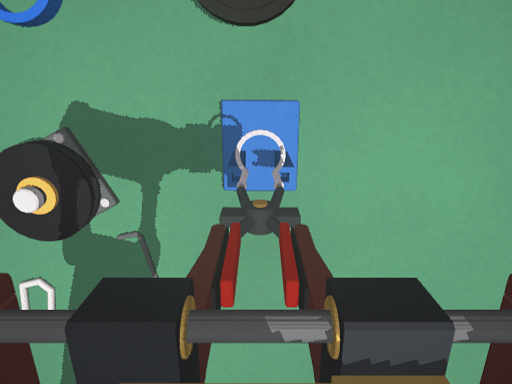

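View pics/side11.png

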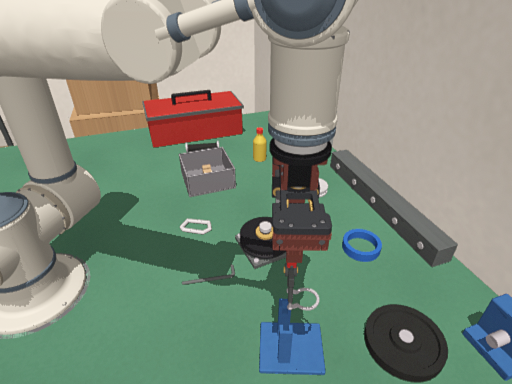

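```bash
python3 -m jog '{"xyz":[[-0.015,0.004,0],[-0.03,0.0075,0],[-0.033,0.0085,0],[-0.035,0.009,0],[-0.036,0.009,0],[-0.036,0.009,0],[-0.035,0.009,0],[-0.03,0.0075,0],[-0.02,0.005,0],[-0.0093,0.0021,0]],"turn":[0,0,0,0,0,0,0,0,0,0],"hand":[1,1,1,1,1,1,1,1,1,1]}' 
python3 -m jog '{"xyz":[[0,0,0.01],[0,0,0.02],[0,0,0.02],[0,0,0],[0,0,0],[0,0,0]],"turn":[0,0,0,0,0,0],"hand":[1,1,1,1,1,1]}'
python3 - <<'E'
from h import *
c=cal('wrist');s=manip.state();print(s['tcp_pos'],s['orientation'],s['contact_force'],s['wrist_torque']);a=snap('wrist','w12.png');np.save('w12.npy',c,allow_pickle=True);snap('side','side12.png')
cv2.imwrite('pics/zw12.png',cv2.resize(a[100:250,190:330],None,fx=4,fy=4,interpolation=cv2.INTER_CUBIC))
E
```

```text
t: 21.5
tcp_pos: [510.9, -28.2, 258.0]
orientation: [-0.565, 0.825, 0.001, -0.0]
contact_force: [0.5, 0.3, -2.6]
gripper_width: 34.7
t: 22.1
tcp_pos: [511.7, -31.5, 209.7]
orientation: [-0.563, 0.826, -0.001, 0.001]
contact_force: [0.1, -0.9, -2.7]
gripper_width: 34.8
[511.70392941 -31.54234817 209.7344446 ] [-5.63086425e-01  8.26397645e-01 -5.59174078e-04  5.44360313e-04] [ 0.13067568 -0.92069969 -2.67470822] [ 0.03009906  0.12826741 -0.00806971]
```

View pics/w12.png

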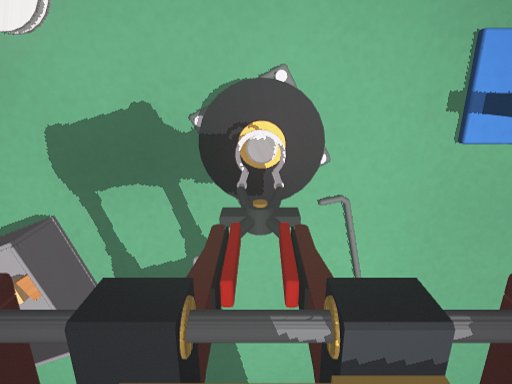

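View pics/zw12.png

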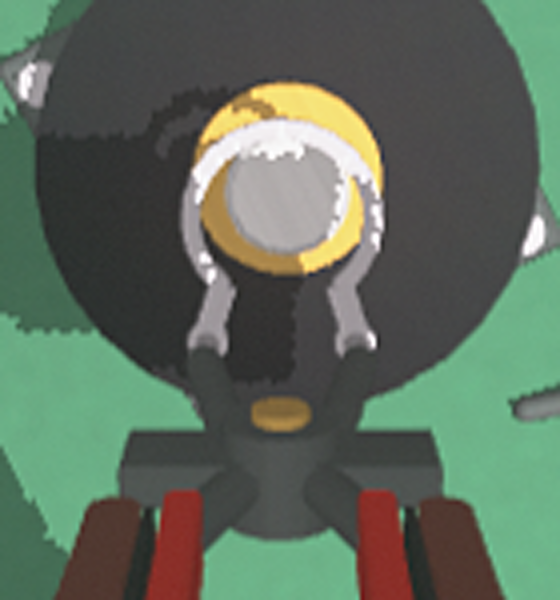

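View pics/side12.png

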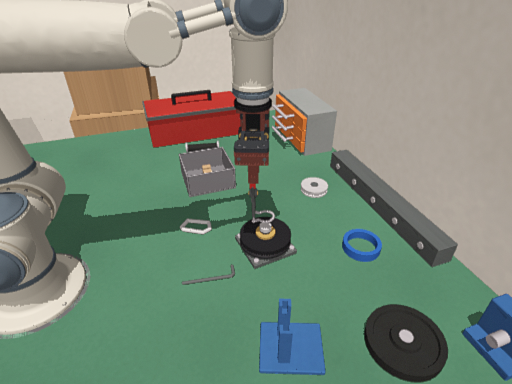

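```bash
cat > rel.py <<'E'
from h import *
def tool(c):
    # tool xy axes from camera x axis (cam x ~ tool x)
    x=Rm(c)[:,0];x=x[:2]/np.hypot(*x[:2]);return x,np.array([x[1],-x[0]])
E
python3 - <<'E'
from rel import *
c=np.load('w12.npy',allow_pickle=True).item()
x,y=tool(c);t=np.array([511.7,-31.54])
O=lambda u,v,z:(lambda p:np.array([(p-t)@x,(p-t)@y]))(onz(c,190+u/4-.4,100+v/4-.4,z)[:2])
L,R,T=O(181,205,99.8),O(383,205,99.8),O(283,118,99.8)
Tin=O(283,143,99.8)
print('ring L,R,T',L,R,T,'diam',R[0]-L[0],'ctr',(L[0]+R[0])/2,T[1]+21.5)
hl,hr,hb=O(226,195,72),O(347,195,72),O(287,252,72)
print('head',hl,hr,hb,(hl[0]+hr[0])/2)
wl,wr,wt,wb=O(196,178,52),O(383,178,52),O(289,82,52),O(289,275,52)
print('washer',wl,wr,(wl[0]+wr[0])/2,wt,wb,(wt+wb)/2)
dl,dr=O(36,175,46),O(540,165,46);print('disc',dl,dr,(dl+dr)/2)
a=np.array([538.5,-41.3])-t;print('axle old',a@x,a@y)
E
```

```text
ring L,R,T [-21.91049266 -32.51411554] [ 21.52382579 -32.5090912 ] [ 3.24454195e-03 -5.10479384e+01] diam 43.43431844816077 ctr -0.1933334319841311 -29.54793835626686
head [-13.357252  -29.5580167] [ 15.25896515 -29.55484415] [  1.09466394 -15.76650374] 0.9508565720142439
washer [-21.66841223 -30.18267585] [ 25.32446735 -30.17784786] 1.8280275574978901 [  1.64549706 -53.88527046] [ 1.76040499 -5.10525624] [  1.70295103 -29.49526335]
disc [-62.97024533 -29.93320244] [ 65.81645379 -32.48375418] [  1.42310423 -31.20847831]
axle old -0.7052195770651118 -28.513159511848638
```

Ring centre is at tool (-0.2,-29.5) and the axle at about (1.4,-29.7). Shift +1.5 in x and lower 19 mm, staying above the head, then look again.

```bash
python3 -m jog '{"xyz":[[0.0015,0,0.008],[0,0,0.011],[0,0,0],[0,0,0],[0,0,0]],"turn":[0,0,0,0,0],"hand":[1,1,1,1,1]}'
python3 - <<'E'
from h import *
c=cal('wrist');s=manip.state();print(s['tcp_pos'],s['contact_force']);a=snap('wrist','w13.png');np.save('w13.npy',c,allow_pickle=True);b=snap('side','side13.png')
cv2.imwrite('pics/zw13.png',cv2.resize(a[100:220,200:320],None,fx=5,fy=5,interpolation=cv2.INTER_CUBIC))
cv2.imwrite('pics/zs13.png',cv2.resize(b[170:270,215:315],None,fx=6,fy=6,interpolation=cv2.INTER_CUBIC))
E
```

```text
t: 22.7
tcp_pos: [510.9, -32.3, 189.7]
orientation: [-0.563, 0.826, -0.0, 0.0]
contact_force: [0.4, 0.3, -3.1]
gripper_width: 34.7
[510.90395542 -32.32440961 189.72291693] [ 0.35365838  0.33771163 -3.12193674]
```

View pics/zw13.png

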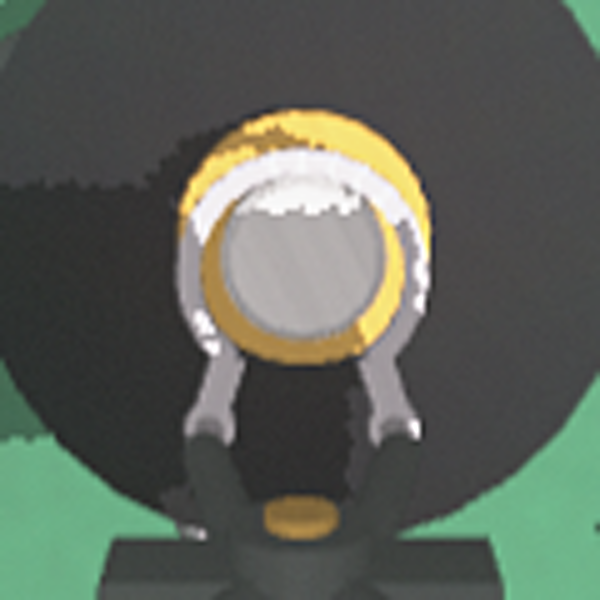

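View pics/zs13.png

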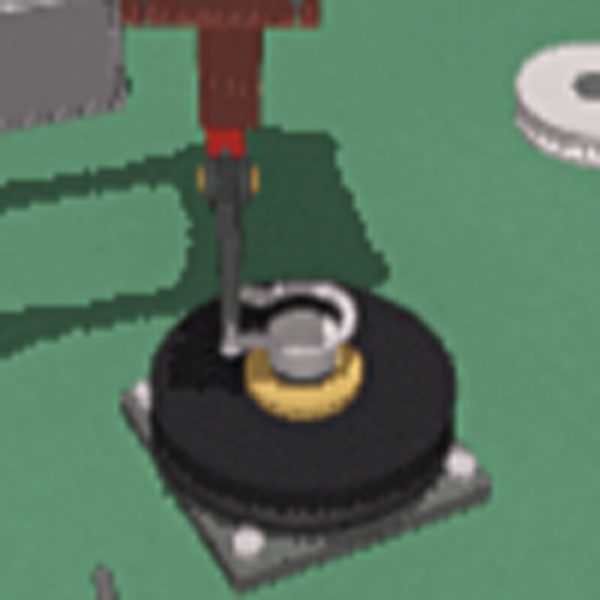

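Run:
```python
from rel import *
c=np.load('w13.npy',allow_pickle=True).item()
x,y=tool(c);t=np.array([510.9,-32.3]);zr=189.7-111.4+1.5
O=lambda u,v,z:(lambda p:np.array([(p-t)@x,(p-t)@y]))(onz(c,200+u/5-.4,100+v/5-.4,z)[:2])
L,R,T=O(177,265,zr),O(430,265,zr),O(304,148,zr+1)
print('ring ctr',(L[0]+R[0])/2,T[1]+21.5,'inner',(O(201,265,zr)[0]+O(405,265,zr)[0])/2,O(304,180,zr)[1]+17.5)
hl,hr,hb=O(221,255,71),O(387,255,71),O(303,340,71)
print('head',(hl[0]+hr[0])/2,hr[0]-hl[0],hb[1]-(hr[0]-hl[0])/2)
wl,wr,wt,wb=O(180,235,52),O(432,235,52),O(304,108,52),O(304,365,52)
print('washer',(wl[0]+wr[0])/2,wr[0]-wl[0],(wt+wb)/2)
```

```text
ring ctr 0.028097187031869808 -29.478275303108347 inner -0.058558629103666604 -27.976158340679696
head 0.14820339249440373 29.470560086226218 -30.135944952175088
washer 0.6019076559548893 47.59271724770151 [  0.22347626 -30.18390662]
```

```bash
python3 -m jog '{"xyz":[[0.0002,-0.0012,0],[0,0,0.004],[0,0,0.002],[0,0,0],[0,0,0]],"turn":[0,0,0,0,0],"hand":[1,1,1,1,1]}'
python3 - <<'E'
from h import *
c=cal('wrist');s=manip.state();print(s['tcp_pos'],s['contact_force'],s['wrist_torque']);a=snap('wrist','w14.png');np.save('w14.npy',c,allow_pickle=True);b=snap('side','side14.png')
cv2.imwrite('pics/zw14.png',cv2.resize(a[100:200,210:310],None,fx=6,fy=6,interpolation=cv2.INTER_CUBIC))
cv2.imwrite('pics/zs14.png',cv2.resize(b[205:265,235:295],None,fx=10,fy=10,interpolation=cv2.INTER_CUBIC))
E
```

```text
t: 23.3
tcp_pos: [511.9, -33.0, 183.5]
orientation: [-0.563, 0.826, 0.0, -0.0]
contact_force: [-0.1, -0.2, -3.0]
gripper_width: 34.6
[511.85500738 -32.97331414 183.46124088] [-0.10316215 -0.20824296 -2.96238343] [ 0.01026806  0.18806254 -0.033224  ]
```

View pics/zw14.png

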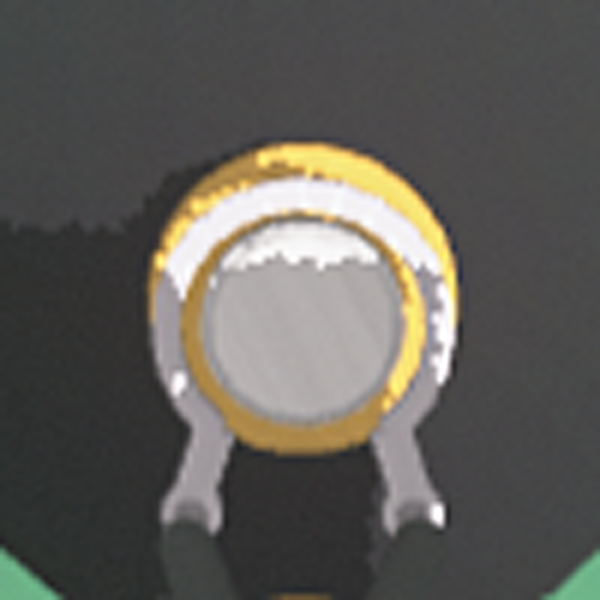

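View pics/zs14.png

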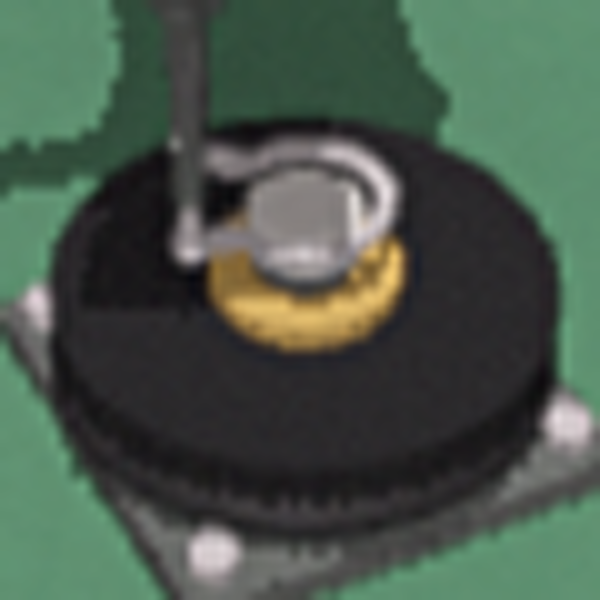

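```bash
cat > m14.py <<'E'
from rel import *
c=np.load('w14.npy',allow_pickle=True).item()
x,y=tool(c);t=np.array([511.86,-32.97]);zr=183.5-111.4+1.5
O=lambda u,v,z:(lambda p:np.array([(p-t)@x,(p-t)@y]))(onz(c,210+u/6-.42,100+v/6-.42,z)[:2])
print('ring in x',(O(183,325,zr)[0]+O(425,325,zr)[0])/2,'y', O(304,212,zr+1.5)[1]+17.5,'outer',(O(150,310,zr)[0]+O(459,310,zr)[0])/2,O(304,177,zr-1.5)[1]+21.5)
hl,hr,hb,ht=O(203,322,71),O(403,322,71),O(303,425,71),O(303,218,71)
print('head',(hl[0]+hr[0])/2,hr[0]-hl[0],(hb[1]+ht[1])/2,hb[1]-ht[1])
wl,wr,wt,wb=O(149,300,52),O(459,300,52),O(304,142,52),O(304,455,52)
print('washer',(wl[0]+wr[0])/2,wr[0]-wl[0],(wt+wb)/2,wb-wt)
E
python3 m14.py
```

```text
ring in x -0.016392915373060646 y -28.706118647243073 outer 0.05408715981086765 -29.19682717449774
head -0.15226418948845666 28.99827305797954 -29.542474163070402 30.442163768196295
washer 0.06268595660382026 47.89954237704006 [  0.06115167 -28.95425092] [4.13475430e-02 4.88830883e+01]
```

```bash
python3 -m jog '{"xyz":[[0,-0.0005,0],[0,0,0.002],[0,0,0.002],[0,0,0.002],[0,0,0]],"turn":[0,0,0,0,0],"hand":[1,1,1,1,1]}' 
python3 -m jog '{"xyz":[[0,0,0.002],[0,0,0.002],[0,0,0.002],[0,0,0]],"turn":[0,0,0,0],"hand":[1,1,1,1]}'
python3 - <<'E'
from h import *
c=cal('wrist');s=manip.state();print(s['tcp_pos'],s['contact_force'],s['wrist_torque']);a=snap('wrist','w15.png');b=snap('side','side15.png')
cv2.imwrite('pics/zw15.png',cv2.resize(a[100:200,210:310],None,fx=6,fy=6,interpolation=cv2.INTER_CUBIC))
cv2.imwrite('pics/zs15.png',cv2.resize(b[205:265,235:295],None,fx=10,fy=10,interpolation=cv2.INTER_CUBIC))
E
```

```text
t: 23.9
tcp_pos: [512.2, -33.1, 177.1]
orientation: [-0.563, 0.826, 0.0, -0.0]
contact_force: [-0.2, -0.1, -2.3]
gripper_width: 34.8
t: 24.3
tcp_pos: [512.2, -33.2, 171.2]
orientation: [-0.563, 0.826, 0.0, -0.0]
contact_force: [0.2, 0.1, -1.7]
gripper_width: 34.4
[512.2263649  -33.15181839 171.18166217] [ 0.1787049   0.13806776 -1.74904355] [0.04262526 0.11355204 0.00140961]
```

View pics/zw15.png

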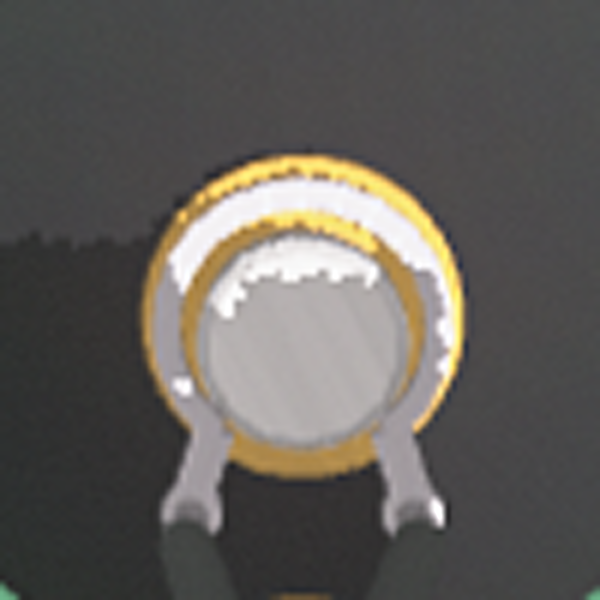

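View pics/zs15.png

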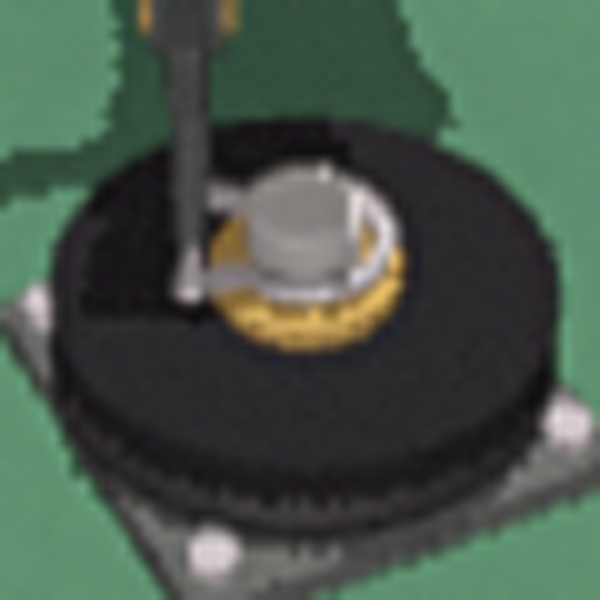

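The ring is around the head with clear gaps all round and no force rise. 5 mm remain.

```bash
python3 -m jog '{"xyz":[[0,0,0.002],[0,0,0.002],[0,0,0.001],[0,0,0],[0,0,0],[0,0,0]],"turn":[0,0,0,0,0,0],"hand":[1,1,1,1,1,1]}'
cat > fin.py <<'E'
from h import *
import sys
k=sys.argv[1]
c=cal('wrist');s=manip.state();print(s['tcp_pos'],s['contact_force'],s['wrist_torque'],s['gripper_width'],s['orientation']);a=snap('wrist','w%s.png'%k);b=snap('side','side%s.png'%k)
np.save('w%s.npy'%k,c,allow_pickle=True)
cv2.imwrite('pics/zw%s.png'%k,cv2.resize(a[100:200,210:310],None,fx=6,fy=6,interpolation=cv2.INTER_CUBIC))
cv2.imwrite('pics/zs%s.png'%k,cv2.resize(b[205:265,235:295],None,fx=10,fy=10,interpolation=cv2.INTER_CUBIC))
E
python3 fin.py 16
```

```text
t: 25.0
tcp_pos: [512.4, -33.2, 166.7]
orientation: [-0.563, 0.826, -0.0, 0.0]
contact_force: [-0.1, 0.7, -2.4]
gripper_width: 34.6
[512.4482562  -33.17415642 166.74140863] [-0.13652538  0.66632964 -2.35387063] [-0.05326165  0.15245797  0.01069601] 34.55259790953142 [-5.63437060e-01  8.26158987e-01 -5.77363778e-05  6.49405124e-05]
```

View pics/zw16.png

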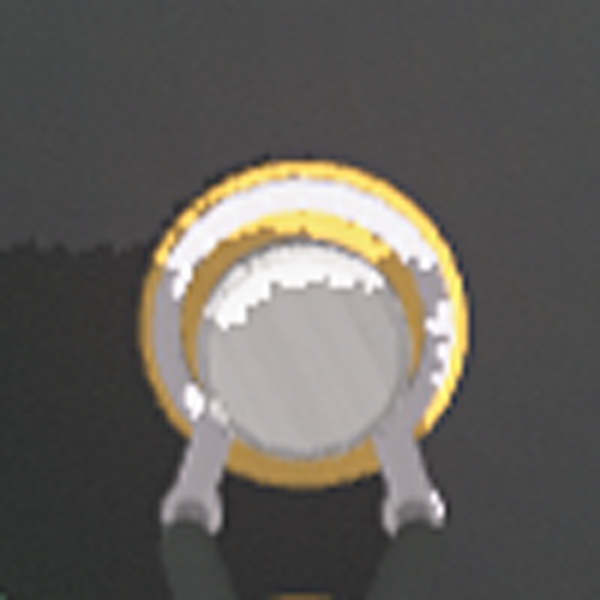

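View pics/zs16.png

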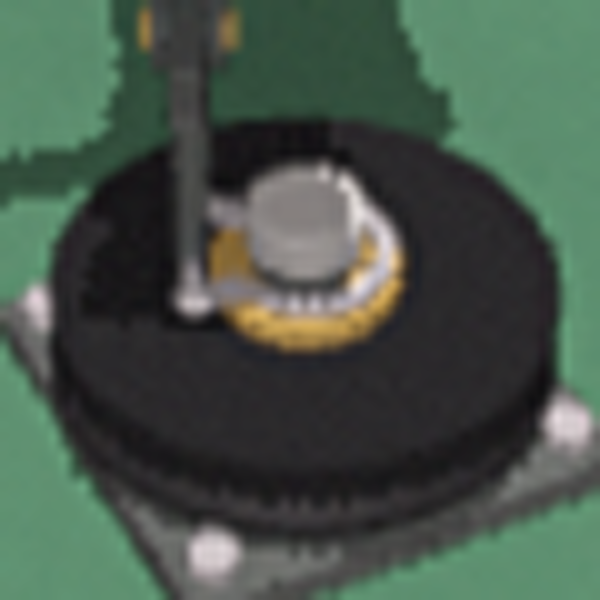

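```bash
python3 - <<'E'
from h import *
c=cal('side');th=np.linspace(0,2*np.pi,721)
def ext(ax,r,z):
    q=np.array([proj(c,(ax[0]+r*np.cos(a),ax[1]+r*np.sin(a),z)) for a in th])
    q=(q-[235,205]+.45)*10
    return q[:,0].min().round(),q[:,0].max().round(),q[:,1].min().round(),q[:,1].max().round()
for ax in((538.5,-41.5),(539.7,-43)):
    print(ax)
    for n,r,z in(('headtop',14,72),('headbot',15,60),('washtop',24,52),('washbot',24,46),('disc',65,46)):print(n,ext(ax,r,z))
    for z in(52,54,56,58,60):print('ring mid',z,'bottom-edge',ext(ax,21.5,z-1.5),'top',ext(ax,21.5,z+1.5))
E
python3 - <<'E'
import cv2
b=cv2.imread('pics/side16.png')
cv2.imwrite('pics/zs16b.png',cv2.resize(b[215:245,250:280],None,fx=20,fy=20,interpolation=cv2.INTER_NEAREST))
E
```

```text
(538.5, -41.5)
headtop (np.float64(252.0), np.float64(365.0), np.float64(157.0), np.float64(232.0))
headbot (np.float64(248.0), np.float64(368.0), np.float64(191.0), np.float64(271.0))
washtop (np.float64(212.0), np.float64(404.0), np.float64(192.0), np.float64(320.0))
washbot (np.float64(212.0), np.float64(403.0), np.float64(209.0), np.float64(338.0))
disc (np.float64(49.0), np.float64(567.0), np.float64(108.0), np.float64(458.0))
ring mid 52 bottom-edge (np.float64(222.0), np.float64(394.0), np.float64(202.0), np.float64(318.0)) top (np.float64(222.0), np.float64(394.0), np.float64(194.0), np.float64(309.0))
ring mid 54 bottom-edge (np.float64(222.0), np.float64(394.0), np.float64(197.0), np.float64(312.0)) top (np.float64(222.0), np.float64(394.0), np.float64(188.0), np.float64(303.0))
ring mid 56 bottom-edge (np.float64(222.0), np.float64(394.0), np.float64(191.0), np.float64(306.0)) top (np.float64(222.0), np.float64(394.0), np.float64(182.0), np.float64(297.0))
ring mid 58 bottom-edge (np.float64(222.0), np.float64(394.0), np.float64(185.0), np.float64(300.0)) top (np.float64(2
[... 889 characters left out ...]
.float64(229.0), np.float64(400.0), np.float64(199.0), np.float64(315.0)) top (np.float64(229.0), np.float64(401.0), np.float64(190.0), np.float64(306.0))
ring mid 56 bottom-edge (np.float64(229.0), np.float64(401.0), np.float64(193.0), np.float64(309.0)) top (np.float64(229.0), np.float64(401.0), np.float64(184.0), np.float64(299.0))
ring mid 58 bottom-edge (np.float64(229.0), np.float64(401.0), np.float64(187.0), np.float64(303.0)) top (np.float64(229.0), np.float64(401.0), np.float64(178.0), np.float64(293.0))
ring mid 60 bottom-edge (np.float64(229.0), np.float64(401.0), np.float64(181.0), np.float64(296.0)) top (np.float64(229.0), np.float64(401.0), np.float64(172.0), np.float64(287.0))
```

View pics/zs16b.png

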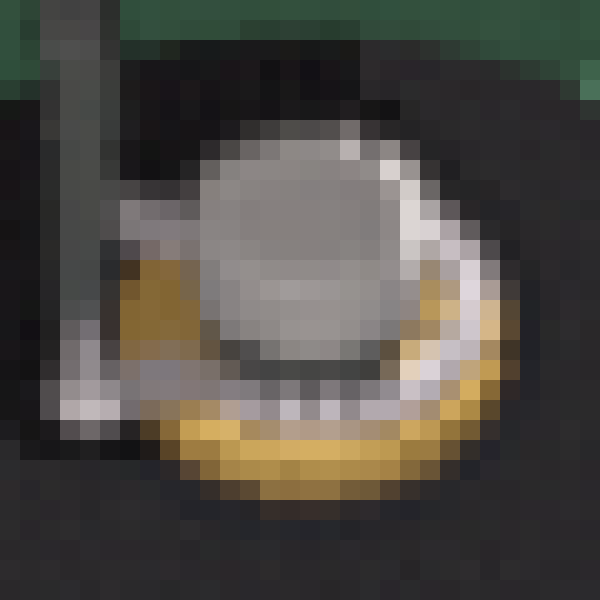

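Run:
```python
from rel import *
c=np.load('w16.npy',allow_pickle=True).item()
x,y=tool(c);t=np.array([512.45,-33.17]);zr=56.4
O=lambda u,v,z:(lambda p:np.array([(p-t)@x,(p-t)@y]))(onz(c,210+u/6-.42,100+v/6-.42,z)[:2])
print('ring in x',(O(182,325,zr)[0]+O(426,325,zr)[0])/2,'y', O(304,212,zr+1.5)[1]+17.5,'outer',(O(151,310,zr)[0]+O(459,310,zr)[0])/2,O(304,177,zr-1.5)[1]+21.5)
hl,hr,hb,ht=O(199,345,71),O(409,345,71),O(305,458,71),O(305,240,71)
print('head',(hl[0]+hr[0])/2,hr[0]-hl[0],(hb[1]+ht[1])/2,hb[1]-ht[1])
wl,wr,wt,wb=O(140,320,52),O(468,320,52),O(304,160,52),O(304,488,52)
print('washer',(wl[0]+wr[0])/2,wr[0]-wl[0],(wt+wb)/2,wb-wt)
```

```text
ring in x -0.025804692502301663 y -28.685095482730276 outer 0.11649763144953162 -29.18590295363819
head -0.0772102336417797 28.694175678657203 -29.13078737939197 30.366858043161386
washer -0.00953054913316187 47.93924850858794 [-1.02185685e-02 -2.83759972e+01] [4.11259976e-02 4.86945672e+01]
```

Centred to within about 0.5 mm. I'll make a 0.4 mm height trim, let it settle, and do the final check.

```bash
python3 -m jog '{"xyz":[[0,0,0.0004],[0,0,0],[0,0,0],[0,0,0],[0,0,0],[0,0,0]],"turn":[0,0,0,0,0,0],"hand":[1,1,1,1,1,1]}' 
python3 fin.py 17; python3 -c "
from h import *
snap('top','top17.png')"
```

```text
t: 25.7
tcp_pos: [512.4, -33.2, 166.2]
orientation: [-0.563, 0.826, 0.0, -0.0]
contact_force: [-0.2, -0.0, -2.4]
gripper_width: 34.5
[512.40948031 -33.1820955  166.22905061] [-0.22805936 -0.02989015 -2.3829807 ] [ 0.03885605  0.15794489 -0.01668506] 34.53512684656062 [-5.63435636e-01  8.26159963e-01  1.79150912e-06 -6.77066196e-06]
```

View pics/side17.png

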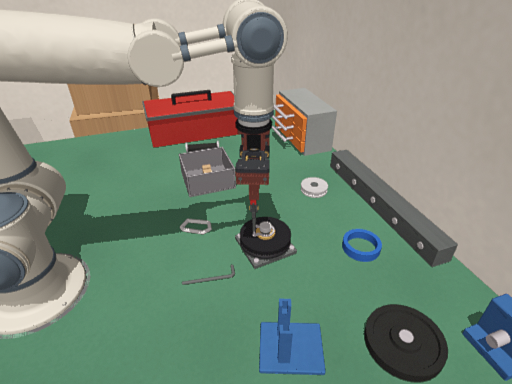

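View pics/zw17.png

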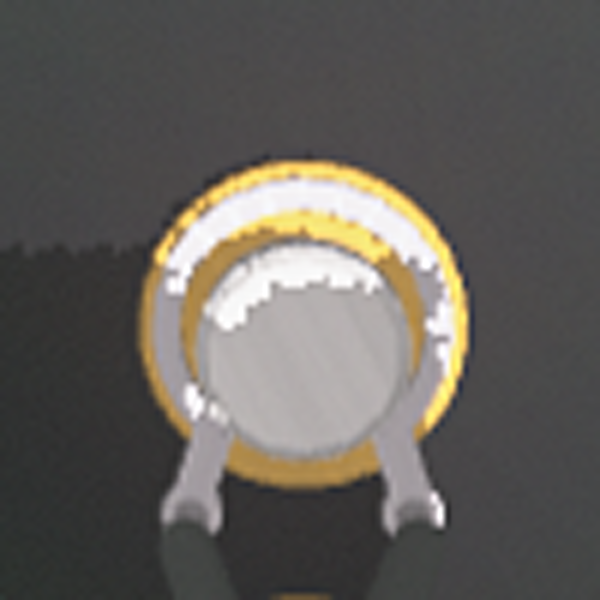

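View pics/top17.png

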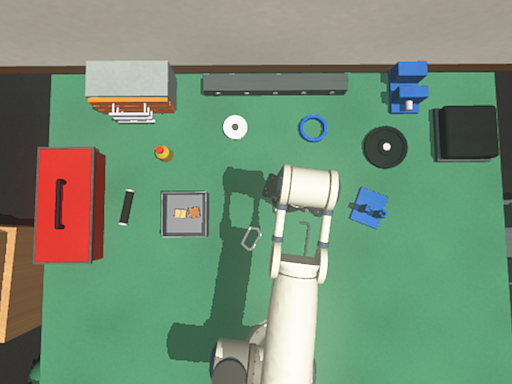

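The ring sits spread around the groove. Both offcuts are in the bin (top px 180,213 and 194,212) and the bystanders haven't moved. I'm handing the job in.

```bash
python3 -c "
from cell import manip
print(manip.sign_off())"
```

```text
the job is handed in; nothing more can be done
None
```

I moved both offcuts off the pulley into the scrap bin. I then lifted the pliers straight out of the stand with the handles squeezed (32 N grip) and lowered the ring over the axle stub to the groove, where the arm is holding it. I handed in at about 26 s; no verdict is reported.

**Last checks:**
- **Ring position:** it sits about 56 mm up, centred on the axle to within about 0.5 mm, with visible gaps all round.
- **Leaning:** the force reads about 2.4 N downwards, which is just the pliers' weight, so nothing is resting on the pulley.
- **Everything else:** both offcuts show inside the bin and the other items look unmoved.

**Disagreements between checks:**
- **Axle position:** my first estimate was about 2 mm off the later close views. I aligned ring to axle in the close views instead.
- **Ring height:** the side view gave 56 to 57.5 mm before a final 0.4 mm trim, against 56.4 mm from the arm's reading. Both are inside the groove.
- **Handle squeeze:** the opening read 34.5 mm rather than the nominal 36 mm. I took that as fully squeezed.

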